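# Rock a tight locating block out of its fixture and hold it clear

## Task

The locating block is wedged tight in the pocket of the blue fixture. Do not pull it straight out: take it by its neck and, while its foot is still deep in the pocket, rock it to the left (towards the fixture's end with the red dot) by about 7 degrees, then, still in the pocket, to the right by about as much, working it up from side to side until it frees. Finish still holding it upright and still, straight above the pocket with its foot about 2 cm clear of the fixture's top, and leave the jar, nozzle and marker where they are.

Things in the scene. Friction and masses are not known exactly. Their poses are not given: they have to be found in the camera images.
- fixture: Blue fixture on a dark steel base plate (86 x 140 x 8 mm) fixed to the bench; origin under its middle on the bench, z up, y along its length towards its left end, which has a red dot on top. Top of its walls at z = 30 mm; pocket in the middle with its floor at z = 8 mm, 33 mm along x and 52 mm along y.
- grip_left (a point): Where the sprung brass plunger in the left end of the pocket touches the block's foot as it stands seated: fixture y = +22 mm, z = 21 mm. It presses with 16 N (2 N more per mm pushed back, at most 6 mm) and holds that end by friction with 12 to 20 N; the end is loose once risen about 16 mm, and the nose (10 mm across) then springs 3.5 mm inward under it.
- grip_right (a point): Where the sprung brass plunger in the right end of the pocket touches the block's foot as it stands seated: fixture y = -22 mm, z = 21 mm. It presses with 16 N (2 N more per mm pushed back, at most 6 mm) and holds that end by friction with 12 to 20 N; the end is loose once risen about 16 mm, and the nose (10 mm across) then springs 3.5 mm inward under it.
- block: Locating block, 0.2 kg, 66 mm tall; origin at the middle of its underside, z up, x and y as the fixture's. Steel foot 30 (x) x 44 (y) x 26 mm, on the pocket floor at the start with 4 mm of room at each end: it can lean some 10 degrees left or right. Above it an aluminium neck 28 (x) x 34 (y) mm, 40 mm high; gripped across y (fingers to its left and right) it resists rocking best.
- block_neck (a point): Point inside the neck to grip: on the block's axis, 48 mm above its underside and 18 mm below its top; 26 mm above the fixture's top at the start.
- block_foot (a point): Middle of the underside of the block's foot, 22 mm below the fixture's top at the start.
- block_top (a point): Middle of the block's top, 66 mm above its underside; it moves left or right as the block is rocked.
- jar_1: White jar with a blue lid, 69 mm across, 94 mm tall, standing behind the fixture; origin at its underside. Leave alone.
- nozzle_2: Tan blast nozzle, 27 mm across, 44 mm tall, standing to the left of the fixture; origin at its underside. Leave alone.
- marker_black: Black marker, 135 mm long, 18 mm thick, lying in front of the fixture; origin at its underside. Leave alone.
Not all that is in view belongs to the job. What is shaped like the fixture but green is not meant.

How it is judged:
By the outcome, as a careful person would: the job done as asked, in the order asked, and still so for the second after the job is handed in, while the arm keeps its last pose, push and grip.
It also fails if it takes over 38 s, if anything falls off the work surface, if the arm or the gripper's body presses on something with over 40 N, if the wrist force passes 120 N, or if a joint passes its speed limit or range.

## Robot

A 6-joint arm with a two-finger parallel gripper is mounted at the origin on a cart in front of the work surface, level with it; the furniture and walls round the work are solid. World frame = base frame: x ahead of the robot, y to its left, z up, the work surface at z = 0. Lengths are in m, angles in degrees, forces in N, time in s.
With the tool pointing down it reaches from about 0.3 to 0.75 m from the base axis. Payload 8.5 kg.
Tool frame: the origin (TCP) lies midway between the tips of the shut fingers; the grasp point (between the pads) lies 19 mm behind it (env.tcp_to_grasp is the z of the grasp point in the tool frame, in m); z points along the fingers, y is the line along which they close (so a half turn about z gives the same grasp; the last joint's range is limited). The gripper opens to 85 mm and grips with 20 to 120 N. Pads are 22 mm wide; open, the fingers measure 114 mm over their backs; the gripper's body (76 mm by 85 mm) begins 54 mm behind the grasp point. The pads swing forward as they close: fully open they stand 13 mm farther back than shut.
Start: joints at [63.008, 21.807, 74.336, -0, 83.858, -12.336], TCP at [0.139, 0.532, 0.231] pointing down, gripper open.
Joint ranges: [-178.18, 178.18], [-50.72, 133.34], [12.68, 142.11], [-81.47, 261.47], [9.98, 163.14], [-165.26, 165.26]. Speed limits (degrees/s): [136.94, 136.94, 180, 180, 180, 180].

## Interface

Orientations are given as a 3x3 rotation matrix whose columns are the frame's x, y, z axes.
In Python, from rig import env, imaging, job, models gives the robot as it stands. The module is installed in compiled form; this text tells all that it offers.
- The arm moves only by the tool jog_arm, never from a script. Its argument "plan" is text: rows parted by semicolons, each of 7 numbers parted by spaces: the turn, a rotation vector about the tool's x, y, z in degrees, then the shift along the tool's x, y, z in cm, then the closure in counts, from 0 (fully open) to 255 (shut). In form: rx ry rz x y z claw; .... A call has 1 to 10 rows; each row shifts and turns the commanded pose from where the row before left it, along the tool's axes as they then stand; what a row does not reach is not made up. A row lasts 1/12 s, in which the tool goes at most 41.7 mm and 7.16 degrees, less where a joint would pass 70% of its speed; a pose out of reach is approached as far as the arm can. A call with a gripper value outside its range is refused whole. The fingers move at their own pace and stop on an object; "grip_force" is the grip in N (left out, the last holds). Time passes only in rows, so rows that do not move let the fingers close. It gives the time, the measured TCP pose, the force, the opening and the grip force at its end, in the units of the state.
- env.observe(): the state, without advancing time (a new reading comes with each control period).
- imaging.get_image(name): name is "side" or "top" or "wrist"; returns a dict with "pixels" (384x512x3 uint8, red, green, blue), "depth" (384x512 float32, m along the optical axis (not along the pixel's ray), 0 where there is no reading), "fov_y" (degrees; the focal length in pixels is half the picture's height over the tangent of half this angle, whatever the lens; pixels are square), "cx", "cy" (the principal point, pixels), "world_from_camera" (4x4, takes a point from camera to world coordinates). Camera axes: x right, y down, z forward; pixel columns grow to the right and rows downward; lengths in m; the calibration is good to about 2 mm. A picture is of the moment at which its call begins.
- job.close_job(): hands the job in; it is judged then, once.
Trained networks look in the newest picture that a camera, given by its name, has taken for a name from the list of things; names that differ only in an ending like _2 or _b are one class to them, and where a whole thing is asked for, a point or a joint stands for the part that bears it (a point fixed in the world has none). Each returns a list of dicts, best first, with "confidence" (0 to 1); they miss things now and then, are a little off and sometimes report something else, mostly with a low value. They report only what shows in the picture. A call takes as long as a camera call. They do not tell look-alikes from the thing itself.
- models.outline_of(camera, query): "region" (384x512 bool, what is visible of it) and "bbox" ([centre column, centre row, width, height] in pixels, round what is visible of it).
- models.tip_of(camera, query): "at" ([column, row] in pixels: a listed point, or the origin of a listed thing).
The state is a dict: "time_s": time; "q": joint angles; "qvel": joint speeds; "joint_efforts": joint torques, N m; "position": TCP position; "tool_rot": TCP orientation; "ft_force": force on the tool from outside, world axes, zero at the start; "wrist_torque": the same for the moment, N m; "grip_width": finger opening in m; "gripper_force": force on a finger pad.
Only numpy, scipy, OpenCV 4.12 (cv2) and the standard library are available. Lean on these libraries where they do the work, as an engineer would, in place of code of your own. Each camera call takes 0.05 s, during which the arm holds its last target. There are 200 camera calls.

## Working session

There is one attempt and no reset: what is moved stays moved. The work goes in short steps, Python scripts to look and compute and a tool call to move; the robot and the scene stay as the last step left them, time stands still between calls to the robot, and variables do not carry over. Pictures are saved under pics/ and viewed, at most 10 in all, crops included, and the job is handed in when it is done.

Besides the shell and the picture viewer there is one more tool, called after "Emit:" as a command line: name --argument value ..., lists and objects as JSON in quotes. jog_arm: Moves the arm, as the interface text tells. Its arguments: {"type":"object","properties":{"plan":{"type":"string"},"grip_force":{"type":"number"}},"required":["plan"]}

```bash
mkdir -p pics; cat > h.py <<'E'
import numpy as np, cv2
from rig import env, imaging, job, models
def save(n,f,im=None):
    im=imaging.get_image(n) if im is None else im
    cv2.imwrite('pics/'+f,im['pixels'][:,:,::-1]); return im
def ray(im,u,v):
    f=192/np.tan(np.radians(im['fov_y']/2)); return np.array([(u-im['cx'])/f,(v-im['cy'])/f,1.])
def at_depth(im,u,v,d=None):
    if d is None: d=im['depth'][int(round(v)),int(round(u))]
    T=im['world_from_camera']; return T[:3,:3]@(ray(im,u,v)*d)+T[:3,3]
def at_z(im,u,v,z):
    T=im['world_from_camera']; r=T[:3,:3]@ray(im,u,v); return T[:3,3]+r*(z-T[2,3])/r[2]
def cloud(im):
    T=im['world_from_camera']; f=192/np.tan(np.radians(im['fov_y']/2))
    v,u=np.mgrid[0:384,0:512]; d=im['depth']
    P=np.stack([(u-im['cx'])/f*d,(v-im['cy'])/f*d,d],-1)
    return P@T[:3,:3].T+T[:3,3]
E
python3 - <<'E'
from h import *
np.set_printoptions(precision=4,suppress=True)
a=save('top','t1.png');b=save('side','s1.png')
cv2.imwrite('pics/ts1.png',cv2.resize(np.hstack([a['pixels'],b['pixels']])[:,:,::-1],(800,300),interpolation=cv2.INTER_AREA))
for c,im in(('top',a),('side',b)):
    print(im['world_from_camera'],im['fov_y'],im['cx'],im['cy'])
    for q in ['fixture','block']:
        for r in models.outline_of(c,q): print(c,q,r['confidence'],r['bbox'])
    for q in ['block_neck','block_top','grip_left','grip_right','fixture']:
        for r in models.tip_of(c,q): print(c,q,r['confidence'],r['at'])
s=env.observe();print(s)
E
```

```text
[[-0.0177 -0.9965  0.0815  0.4687]
 [-0.9997  0.0163 -0.0175  0.0186]
 [ 0.0161 -0.0818 -0.9965  0.933 ]
 [ 0.      0.      0.      1.    ]] 57.93131858603471 254.17713790154582 193.03642647098826
top fixture 0.83 [368.6, 265.7, 52.2, 37.8]
top fixture 0.82 [227.1, 209.8, 52.7, 38.4]
top fixture 0.82 [301.9, 186.7, 53.0, 38.3]
top fixture 0.76 [289.3, 257.0, 52.4, 33.3]
top block 0.44 [224.4, 209.5, 12.9, 14.8]
top block_neck 0.64 [224.9, 208.6]
top block_top 0.66 [222.2, 208.0]
top grip_left 0.9 [211.9, 203.7]
top grip_left 0.8 [364.0, 264.5]
top grip_left 0.77 [290.1, 185.5]
top grip_left 0.73 [282.9, 259.5]
top grip_left 0.47 [225.1, 207.5]
top grip_right 0.93 [231.9, 208.7]
top grip_right 0.82 [305.2, 186.3]
top grip_right 0.73 [222.9, 208.0]
top grip_right 0.61 [300.4, 259.2]
top grip_right 0.59 [377.6, 265.4]
top fixture 0.91 [227.4, 205.3]
top fixture 0.9 [296.4, 186.2]
top fixture 0.58 [369.4, 265.3]
[[-0.9943 -0.0576  0.0893  0.4139]
 [-0.1049  0.4005 -0.9103  1.0449]
 [ 0.0166 -0.9145 -0.4042  0.5293]
 [ 0.      0.      0.      1.    ]] 46.90870465603275 249.37429033901375 
[... 594 characters left out ...]

side fixture 0.78 [251.2, 226.9]
side fixture 0.76 [300.6, 202.5]
side fixture 0.65 [233.7, 190.9]
side fixture 0.57 [310.2, 171.7]
{'time_s': 0.8, 'q': array([ 63.0076,  21.807 ,  74.3352,   0.0005,  83.8606, -12.3361]), 'qvel': array([ 0.019 , -0.0339, -0.002 ,  0.0016, -0.0871,  0.0345]), 'joint_efforts': array([  0.0001, -44.8294, -23.1453,  -0.    ,   0.0005,  -0.    ]), 'position': array([0.1392, 0.5321, 0.2313]), 'tool_rot': array([[-0.9675,  0.253 , -0.    ],
       [ 0.253 ,  0.9675, -0.    ],
       [ 0.    , -0.    , -1.    ]]), 'ft_force': array([0.39  , 0.5476, 0.2967]), 'wrist_torque': array([ 0.0264, -0.0431,  0.0386]), 'gripper_force': 0.0, 'grip_width': 0.08547764957217664}
```

View pics/t1.png

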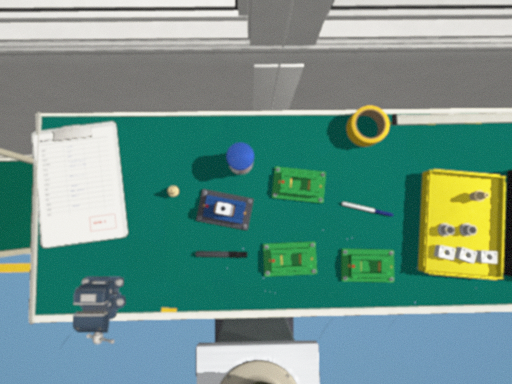

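View pics/s1.png

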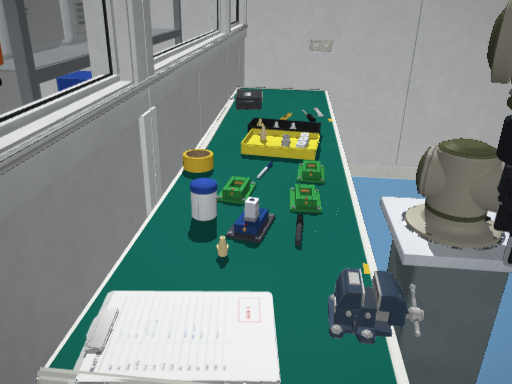

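Top view: the blue fixture is at (225,209) with the white block neck at (224,208). The look-alikes are green, at (299,184), (289,259) and (368,265). The yellow tray at (463,235) also holds loose blocks. I choose the blue one and check it in a crop.

```bash
python3 - <<'E'
from h import *
np.set_printoptions(precision=4,suppress=True)
a=imaging.get_image('top');b=imaging.get_image('side');w=imaging.get_image('wrist')
print(w['world_from_camera'],w['fov_y'])
c1=cv2.resize(a['pixels'][180:240,180:270],(800//2,267),interpolation=cv2.INTER_CUBIC)
c2=cv2.resize(b['pixels'][180:250,205:310],(400,267),interpolation=cv2.INTER_CUBIC)
cv2.imwrite('pics/c1.png',np.hstack([c1,c2])[:,:,::-1])
P=cloud(a)
hsv=cv2.cvtColor(a['pixels'],cv2.COLOR_RGB2HSV)
reg=models.outline_of('top','fixture')
for r in reg:
    if abs(r['bbox'][0]-227)<6:
        m=r['region']; q=P[m]; print(len(q)); 
        rr=cv2.minAreaRect(np.argwhere(m)[:,::-1].astype(np.float32)); print(rr)
# block top: high points
m=np.zeros((384,512),bool); m[190:230,195:255]=1
t=m&(P[...,2]>.064)&(P[...,2]<.1); print('top pts',t.sum(),P[t].mean(0),P[t][:,2])
w2=m&(P[...,2]>.026)&(P[...,2]<.04); print('wall',w2.sum(),P[w2].mean(0))
x=P[w2][:,:2].astype(np.float32); print(cv2.minAreaRect(x))
w2=m&(P[...,2]>.005)&(P[...,2]<.04); x=P[w2][:,:2].astype(np.float32); print(cv2.minAreaRect(x),P[w2].mean(0))
E
```

```text
[[ 0.2522  0.9292  0.2701  0.0693]
 [ 0.9677 -0.242  -0.071   0.5501]
 [-0.0006  0.2793 -0.9602  0.3736]
 [ 0.      0.      0.      1.    ]] 62.187292135553385
1483
((224.7880859375, 209.37545776367188), (52.73456573486328, 32.393310546875), 11.003539085388184)
top pts 159 [0.5016 0.0811 0.0735] [0.0719 0.0667 0.0724 0.0763 0.0749 0.0733 0.0724 0.0742 0.0658 0.0707
 0.0749 0.0758 0.0733 0.071  0.0732 0.0741 0.0735 0.0732 0.0736 0.0769
 0.0708 0.0729 0.074  0.0745 0.0746 0.0726 0.0716 0.0714 0.0738 0.0753
 0.0738 0.0754 0.0715 0.0746 0.0732 0.0732 0.0749 0.0731 0.0733 0.073
 0.0729 0.075  0.0754 0.0742 0.0753 0.0732 0.0742 0.0715 0.0736 0.0722
 0.0721 0.0721 0.0727 0.0743 0.0757 0.075  0.0773 0.0728 0.0744 0.0718
 0.0732 0.0739 0.0731 0.0727 0.0713 0.0747 0.072  0.0734 0.0748 0.0756
 0.0766 0.0756 0.0716 0.0752 0.073  0.0756 0.0743 0.0721 0.0715 0.0725
 0.0758 0.0729 0.0765 0.0768 0.0774 0.0774 0.075  0.0737 0.072  0.0758
 0.0721 0.0725 0.068  0.0702 0.0745 0.0741 0.0729 0.0758 0.0779 0.0749
 0.0744 0.0735 0.073  0.0753 0.0738 0.0731 0.0741 0.0739 0.072  0.0726
 0.0732 0.0747 0.0763 0.0769 0.079  0.0744 0.0716 0.0749 0.073  0.0745
 0.0713 0.0733 0.0735 0.0757 0.0729 0.0743 0.0749 0.0764 0.0748 0.074
 0.0752 0.0733 0.0755 0.0696 0.0724 0.0737 0.0729 0.0751 0.0732 0.0721
 0.0743 0.0745 0.0717 0.0715 0.0742 0.0701 0.0739 0.0657 0.0695 0.0732
 0.0715 0.0736 0.073  0.0766 0.0705 0.0683 0.066  0.072  0.0735]
wall 654 [0.5012 0.0808 0.0297]
((0.5013189911842346, 0.0798492506146431), (0.10657985508441925, 0.05697322636842728), 78.2933349609375)
((0.5015747547149658, 0.08144242316484451), (0.1399046629667282, 0.08567170798778534), 78.26091003417969) [0.5008 0.0802 0.0181]
```

View pics/c1.png

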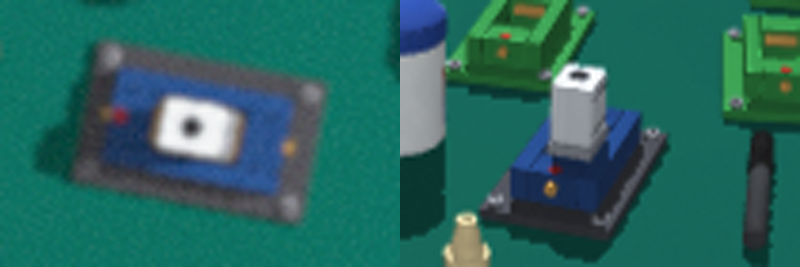

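Crop: blue fixture with red dot at its left end (crop px 118,117), white neck in the middle (195,128). Block top z ≈ 0.074 fits (8+66 mm), and the plate measures 140x86 mm as given, with y axis at 78.3° in the world. Now moving to hover.

Emit:
jog_arm --plan "0 0 0 -3.3 -2.45 0 0;0 0 0 -3.3 -2.45 0 0;0 0 0 -3.3 -2.45 0 0;0 0 0 -3.3 -2.45 0 0;0 0 0 -3.3 -2.45 0 0;0 0 0 -3.3 -2.45 0 0;0 0 0 -3.3 -2.45 0 0;0 0 0 -3.3 -2.45 0 0;0 0 0 -3.3 -2.45 0 0;0 0 0 -3.3 -2.45 0 0"

```text
time_s: 1.83
position: [0.3973, 0.2097, 0.2316]
tool_rot: [[-0.967, 0.253, 0.001], [0.253, 0.967, 0.0], [-0.0, 0.0, -1.0]]
ft_force: [0.6, 0.8, 0.1]
grip_width: 0.0852
gripper_force: 0.0
```

Emit:
jog_arm --plan "0 0 0 -3.3 -2.45 0 0;0 0 0 -3.3 -2.45 0 0;0 0 0 -3.3 -2.45 0 0;0 0 0 -3.3 -2.45 0 0;0 0 -3 0 0 0 0;0 0 0 0 0 0 0;0 0 0 0 0 0 0;0 0 0 0 0 0 0"

```text
time_s: 2.5
position: [0.4987, 0.0842, 0.2315]
tool_rot: [[-0.979, 0.202, -0.0], [0.202, 0.979, 0.0], [0.0, 0.0, -1.0]]
ft_force: [-1.3, -0.1, 0.5]
grip_width: 0.0856
gripper_force: 0.0
```

```bash
cat > m.py <<'E'
from h import *
np.set_printoptions(precision=4,suppress=True)
w=save('wrist','w1.png')
s=env.observe();print(s['position'],s['tool_rot'],s['ft_force'])
P=cloud(w);R=s['tool_rot']
near=np.linalg.norm(P[...,:2]-[.5015,.081],axis=-1)<.085
near&=w['depth']>0
def rect(m,n):
    x=(P[m][:,:2]*1000).astype(np.float32); print(n,m.sum(),cv2.minAreaRect(x),np.median(P[m],0))
rect(near&(P[...,2]>.068)&(P[...,2]<.08),'top')
rect(near&(P[...,2]>.025)&(P[...,2]<.036),'wall')
rect(near&(P[...,2]>.005)&(P[...,2]<.036),'plate')
for q in['block_top','block_neck','fixture','grip_left','grip_right']:
    for r in models.tip_of('wrist',q)[:2]: print(q,r['confidence'],r['at'],at_depth(w,*r['at']))
E
python3 m.py
```

```text
[0.4987 0.0843 0.2315] [[-0.9795  0.2015  0.0001]
 [ 0.2015  0.9795  0.0001]
 [-0.0001  0.0001 -1.    ]] [-0.7616  0.0485  0.9459]
top 985 ((501.8818359375, 80.00635528564453), (33.233829498291016, 27.841291427612305), 78.5934829711914) [0.501  0.0805 0.0735]
wall 3403 ((501.6539306640625, 80.07280731201172), (110.53488159179688, 56.76259231567383), 78.35926055908203) [0.4956 0.0836 0.0295]
plate 7351 ((501.9026794433594, 80.443115234375), (139.8369903564453, 85.19396209716797), 78.3551254272461) [0.4913 0.0841 0.0179]
block_neck 0.66 [257.4, 172.0] [0.4958 0.0816 0.0758]
fixture 0.79 [86.3, 79.9] [ 0.3729 -0.0843  0.0067]
fixture 0.79 [116.5, 238.9] [ 0.56   -0.1129  0.0079]
grip_left 0.86 [125.2, 249.9] [ 0.5774 -0.1079  0.0063]
grip_left 0.72 [278.5, 166.5] [0.5061 0.1031 0.0246]
grip_right 0.83 [54.1, 84.3] [ 0.3722 -0.1126  0.02  ]
grip_right 0.81 [237.3, 165.6] [0.4958 0.0581 0.0242]
```

View pics/w1.png

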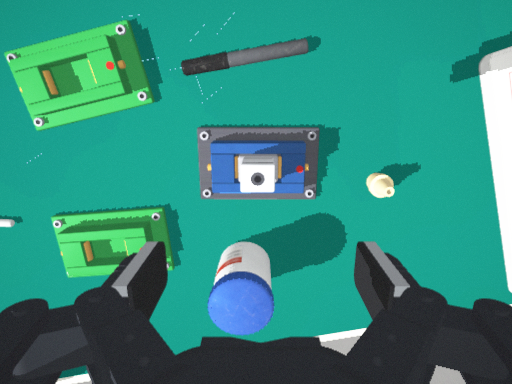

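Wrist view: block neck at (257,175), red dot at (300,170) on the +y side, open fingers at (145,275) and (380,275) straddling it in y. Depth gives centre (0.5019, 0.0801), yaw matched. Descending to put the grasp point at z ≈ 0.056.

Emit:
jog_arm --plan "0 0 0 -0.4 -0.35 3 0;0 0 0 0 0 3.5 0;0 0 0 0 0 3.5 0;0 0 0 0 0 3.5 0;0 0 0 0 0 2.5 0;0 0 0 0 0 1.7 0;0 0 0 0 0 1.2 0;0 0 0 0 0 0.5 0;0 0 0 0 0 0 0;0 0 0 0 0 0 0" --grip_force 110

```text
time_s: 3.63
position: [0.5028, 0.0792, 0.0378]
tool_rot: [[-0.979, 0.202, 0.001], [0.202, 0.979, -0.0], [-0.001, 0.0, -1.0]]
ft_force: [0.4, 0.9, 0.9]
grip_width: 0.0853
gripper_force: 0.0
```

```bash
python3 - <<'E'
from h import *
np.set_printoptions(precision=4,suppress=True)
w=save('wrist','w2.png');b=imaging.get_image('side')
s=env.observe();print(s['position'],s['ft_force'],s['wrist_torque'],env.tcp_to_grasp)
c=np.hstack([w['pixels'][100:384,100:420],cv2.resize(b['pixels'][150:260,190:314],(320,284))])
cv2.imwrite('pics/c2.png',c[:,:,::-1])
E
```

```text
[0.5031 0.0791 0.0383] [ 0.0959  0.0465 -0.0326] [ 0.0047 -0.0417 -0.0262] -0.0187
```

View pics/c2.png

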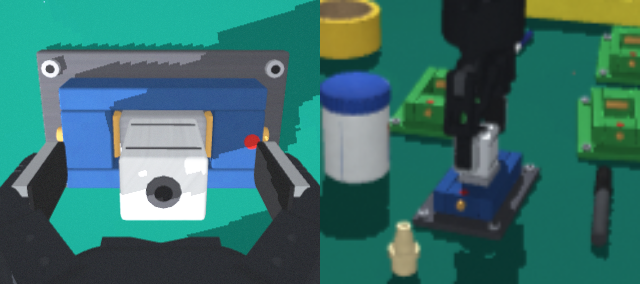

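The fingers straddle the neck evenly (neck at crop px 164, finger midpoint about 160). A small trim, then close.

Emit:
jog_arm --plan "0 0 0 0.12 0.07 0.1 0;0 0 0 0 0 0 120;0 0 0 0 0 0 255;0 0 0 0 0 0 255;0 0 0 0 0 0 255;0 0 0 0 0 0 255;0 0 0 0 0 0 255;0 0 0 0 0 0 255;0 0 0 0 0 0 255;0 0 0 0 0 0 255" --grip_force 110

```text
time_s: 4.57
position: [0.5016, 0.0801, 0.0367]
tool_rot: [[-0.979, 0.202, 0.0], [0.202, 0.979, 0.0], [-0.0, 0.0, -1.0]]
ft_force: [-1.4, 0.3, 5.7]
grip_width: 0.0329
gripper_force: 109.9
```

Gripped. Rock left 7° about the left foot corner.

Emit:
jog_arm --plan "1 0 0 0 0.028 -0.04 255;1 0 0 0 0.028 -0.04 255;1 0 0 0 0.028 -0.04 255;1 0 0 0 0.028 -0.04 255;1 0 0 0 0.028 -0.04 255;1 0 0 0 0.028 -0.04 255;1 0 0 0 0.028 -0.04 255;0.5 0 0 0 0 0 255;0 0 0 0 0 0 255;0 0 0 0 0 0 255"

```text
time_s: 5.4
position: [0.5021, 0.0823, 0.0391]
tool_rot: [[-0.979, 0.2, -0.026], [0.202, 0.971, -0.128], [-0.0, -0.13, -0.991]]
ft_force: [0.2, 6.1, 3.8]
grip_width: 0.033
gripper_force: 110.3
```

```bash
python3 - <<'E'
from h import *
w=imaging.get_image('wrist');b=imaging.get_image('side')
s=env.observe();print(s['position'],s['ft_force'],s['wrist_torque'],s['tool_rot'])
c=np.hstack([w['pixels'][100:384,100:420],cv2.resize(b['pixels'][160:250,200:302],(320,284),interpolation=cv2.INTER_CUBIC)])
cv2.imwrite('pics/c3.png',c[:,:,::-1])
E
```

```text
[0.50207116 0.08217337 0.03911432] [-0.22734942  5.13398788  4.51434151] [ 1.47336074 -0.14195601  0.00727405] [[-9.79385911e-01  2.00327682e-01 -2.59240484e-02]
 [ 2.01997764e-01  9.71047478e-01 -1.27529209e-01]
 [-3.74149045e-04 -1.30136910e-01 -9.91495963e-01]]
```

View pics/c3.png

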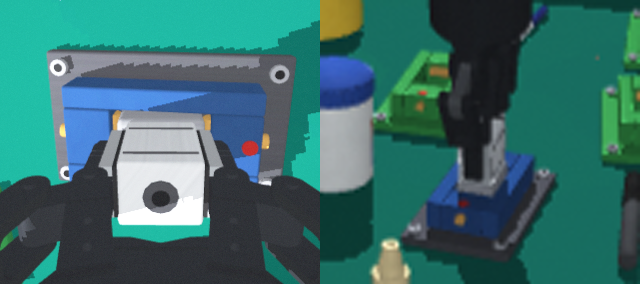

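The block has leaned with the gripper: neck symmetric between the fingers at (161,175), fixture tilted behind it. Checking the true lean from depth.

```bash
cat > lean.py <<'E'
from h import *
np.set_printoptions(precision=4,suppress=True)
w=imaging.get_image('wrist'); s=env.observe(); R=s['tool_rot'];P=cloud(w)
yf=np.array([.2015,.9795,0]); xf=np.array([.9795,-.2015,0])
Q=(P-s['position'])@R
white=(w['pixels'].min(-1)>120)
m=white&(abs(Q[...,1])<.014)&(abs(Q[...,0])<.012)&(Q[...,2]<-.02)&(Q[...,2]>-.06)&(w['depth']>0)
q=P[m]; A=np.c_[q[:,:2]-q[:,:2].mean(0),np.ones(len(q))]
for _ in range(3):
    g=np.linalg.lstsq(A,q[:,2],rcond=None)[0]; r=abs(A@g-q[:,2]); k=r<2.5*np.median(r); A=A[k];q=q[k]
n=np.array([-g[0],-g[1],1]);n/=np.linalg.norm(n)
print('pts',len(q),'block lean left',np.degrees(np.arctan2(n@yf,n[2])),'fwd',np.degrees(np.arctan2(n@xf,n[2])))
print('tool lean left',np.degrees(np.arctan2(-R[:,2]@yf,-R[2,2])))
z=-R[:,2]; d=s['position']-[.5019,.0801,0]
print('top mid tool z',np.median(Q[m][:,2]),'foot: y,x,z', *(lambda f:(f@yf,f@xf,f[2]))(d-.0287*z), 'ft',s['ft_force'],'t',s['time_s'],'gw',s['grip_width'])
E
python3 lean.py
```

```text
pts 2697 block lean left 7.381575602064615 fwd -0.37639408251061274
tool lean left 7.474855603792454
top mid tool z -0.03689882280500325 foot: y,x,z -0.0016795280410006773 -0.00025111692712156746 0.010664306091526948 ft [0.6248 5.3257 4.6772] t 5.55 gw 0.0327431015889362
```

The block really leans 7.4° left with its foot only 2.7 mm up. Now right, with the left end rising.

Emit:
jog_arm --plan "-1.5 0 0 0 -0.04 -0.055 255;-1.5 0 0 0 -0.04 -0.055 255;-1.5 0 0 0 -0.04 -0.055 255;-1.5 0 0 0 -0.04 -0.055 255;-1.5 0 0 0 -0.04 -0.055 255;-1.5 0 0 0 -0.04 -0.055 255;-1.5 0 0 0 -0.04 -0.055 255;-1.5 0 0 0 -0.04 -0.055 255;-1.5 0 0 0 -0.04 -0.055 255;-1.5 0 0 0 -0.04 -0.055 255"

```text
time_s: 6.38
position: [0.501, 0.0773, 0.0442]
tool_rot: [[-0.98, 0.2, 0.026], [0.201, 0.971, 0.127], [0.0, 0.13, -0.992]]
ft_force: [1.8, 1.2, -1.9]
grip_width: 0.0328
gripper_force: 109.7
```

Emit:
jog_arm --plan "0 0 0 0 0 0 255;0 0 0 0 0 0 255;0 0 0 0 0 0 255"

```text
time_s: 6.63
position: [0.5011, 0.0778, 0.0444]
tool_rot: [[-0.979, 0.2, 0.026], [0.202, 0.971, 0.126], [0.0, 0.129, -0.992]]
ft_force: [1.4, -0.9, 0.9]
grip_width: 0.0329
gripper_force: 110.1
```

```bash
python3 lean.py
```

```text
pts 2627 block lean left -7.265200378514612 fwd -0.23557080287177262
tool lean left -7.413457763057833
top mid tool z -0.03691998738208678 foot: y,x,z 0.0013991723916604434 -0.0003568717438202272 0.015953831018780205 ft [ 1.0485 -3.0072  0.581 ] t 6.6833 gw 0.03259641074527803
```

Right 7.3°, foot 8 mm up and still deep. Left again.

Emit:
jog_arm --plan "1.5 0 0 0 0.04 -0.06 255;1.5 0 0 0 0.04 -0.06 255;1.5 0 0 0 0.04 -0.06 255;1.5 0 0 0 0.04 -0.06 255;1.5 0 0 0 0.04 -0.06 255;1.5 0 0 0 0.04 -0.06 255;1.5 0 0 0 0.04 -0.06 255;1.5 0 0 0 0.04 -0.06 255;1.5 0 0 0 0.04 -0.06 255;1.5 0 0 0 0.04 -0.06 255"

```text
time_s: 7.52
position: [0.502, 0.0825, 0.0502]
tool_rot: [[-0.979, 0.2, -0.027], [0.202, 0.971, -0.129], [-0.0, -0.132, -0.991]]
ft_force: [1.4, 0.7, -3.3]
grip_width: 0.0328
gripper_force: 110.0
```

Emit:
jog_arm --plan "0 0 0 0 0 0 255;0 0 0 0 0 0 255"

```text
time_s: 7.68
position: [0.502, 0.0824, 0.0507]
tool_rot: [[-0.98, 0.199, -0.026], [0.201, 0.971, -0.128], [-0.0, -0.131, -0.991]]
ft_force: [1.0, 1.1, 2.4]
grip_width: 0.0327
gripper_force: 110.9
```

```bash
python3 lean.py
```

```text
pts 2702 block lean left 7.456229838072911 fwd -0.14399777419705875
tool lean left 7.484518287150736
top mid tool z -0.036860048866239406 foot: y,x,z -0.0016722804984726754 -0.00035793981476548787 0.022233310224641294 ft [0.4303 1.0388 3.2182] t 7.7333 gw 0.03300952016006005
```

Emit:
jog_arm --plan "-1.5 0 0 0 -0.04 -0.065 255;-1.5 0 0 0 -0.04 -0.065 255;-1.5 0 0 0 -0.04 -0.065 255;-1.5 0 0 0 -0.04 -0.065 255;-1.5 0 0 0 -0.04 -0.065 255;-1.5 0 0 0 -0.04 -0.065 255;-1.5 0 0 0 -0.04 -0.065 255;-1.5 0 0 0 -0.04 -0.065 255;-1.5 0 0 0 -0.04 -0.065 255;-1.5 0 0 0 -0.04 -0.065 255"

```text
time_s: 8.57
position: [0.5006, 0.078, 0.0569]
tool_rot: [[-0.979, 0.201, 0.026], [0.203, 0.971, 0.13], [0.001, 0.132, -0.991]]
ft_force: [0.9, 0.3, -2.9]
grip_width: 0.0327
gripper_force: 110.3
```

```bash
python3 lean.py
```

```text
pts 2658 block lean left -7.632066334810007 fwd -0.093263453725734
tool lean left -7.669481290463254
top mid tool z -0.03686162789779807 foot: y,x,z 0.0011299894675002612 -0.0007962079463715276 0.028422824418770698 ft [ 0.3541 -0.3005 -3.1597] t 8.6167 gw 0.032926643079726356
```

Both ends are free (foot 20 mm up). Level it and lift.

Emit:
jog_arm --plan "1.5 0 0 0 0.04 -0.08 255;1.5 0 0 0 0.04 -0.08 255;1.5 0 0 0 0.04 -0.08 255;1.5 0 0 0 0.04 -0.08 255;1.5 0 0 0 0.04 -0.08 255;0 0 0 0 0 -0.4 255;0 0 0 0 0 -0.5 255;0 0 0 0 0 -0.5 255;0 0 0 0 0 -0.35 255;0 0 0 0 0 0 255"

```text
time_s: 9.45
position: [0.5018, 0.0797, 0.0797]
tool_rot: [[-0.979, 0.202, 0.002], [0.202, 0.979, 0.0], [-0.002, 0.0, -1.0]]
ft_force: [-0.4, 0.4, -1.7]
grip_width: 0.0329
gripper_force: 110.3
```

Emit:
jog_arm --plan "0 0 0 0 0 0 255;0 0 0 0 0 0 255;0 0 0 0 0 0 255;0 0 0 0 0 0 255"

```text
time_s: 9.78
position: [0.5014, 0.0799, 0.0786]
tool_rot: [[-0.979, 0.202, -0.0], [0.202, 0.979, 0.0], [0.0, -0.0, -1.0]]
ft_force: [0.0, -0.1, -1.6]
grip_width: 0.0324
gripper_force: 110.3
```

```bash
python3 lean.py; python3 - <<'E'
from h import *
w=imaging.get_image('wrist');b=imaging.get_image('side')
c=np.hstack([w['pixels'][100:384,100:420],cv2.resize(b['pixels'][160:250,200:302],(320,284),interpolation=cv2.INTER_CUBIC)])
cv2.imwrite('pics/c4.png',c[:,:,::-1])
E
```

```text
pts 2704 block lean left 0.08206514807472907 fwd -0.022182360321383512
tool lean left 0.00021066089249359023
top mid tool z -0.03687630322605165 foot: y,x,z -0.00028699192743441773 -0.0004814015462931877 0.04989339587283609 ft [ 0.0771 -0.1786 -1.6212] t 9.8333 gw 0.03312386196604237
```

View pics/c4.png

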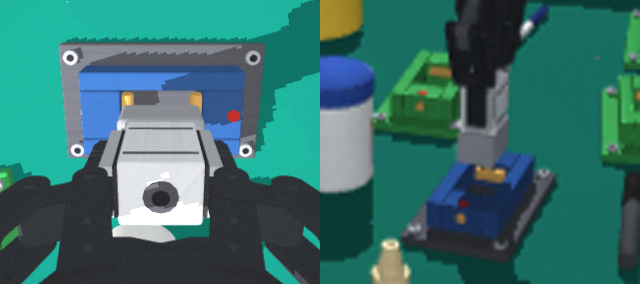

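The block hangs upright with its foot (side crop, about (480,150)) clear of the empty pocket at (490,175). Foot z is 0.050, within 0.5 mm of the axis, and the jar, nozzle and marker are unmoved. Handing in.

```bash
python3 -c "
from rig import job
print(job.close_job())"
```

```text
the job is handed in; nothing more can be done
None
```

The block was rocked free, left then right by about 7° each and then once more each way, and I handed the job in at about 10 s, holding it upright and still with its foot 2 cm clear above the pocket; the handover gave no verdict, and the jar, nozzle and marker were not touched.

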